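Fit a sprung tube carrier into a tube rotator

TASK

Fit the narrow sprung tube carrier into the tube rotator: squeeze its two upright end plates together, lower it between the rotator's two posts and let it spring out so that its end pins sit in the recesses of both posts. Leave it hanging there level and upright, with its tube underneath, and let go of it. Leave the wide rigid carrier where it stands.

Things in the scene. Friction and masses are not known exactly. Their poses are not given: they have to be found in the camera images.
- carrier_mid (a point): Centre of the loose sprung carrier (210 g, aluminium): two upright end plates, 36 wide (x), 6 thick, 90 tall, 68 mm over their outer faces (y) when free, joined by a coil spring, a small tube clipped crosswise under it. A pin 10 thick, 45 long points out along y from each plate's middle. Point: on the pins' axis, 45 above the feet, y = 34 inside the solid (-y) plate's outer face; z up.
- carrier_jaw (a joint): How far the carrier's sprung (+y) plate is pressed in towards the solid one, m: 0 free (158 mm over the pin tips); 0.035 squeezed to its stop: plates 33 mm over their outer faces, 123 mm over the pin tips. The spring pushes 3 N free, 11 N at the stop. Reads about 0.003 when the pins rest in both recesses.
- seat (a point): The white tube rotator, fixed to the bench: point midway between its two grey posts, level with the centres of their recesses, 95 mm above the bench. y runs post to post (inner faces at +-68 mm), z up. Posts 56 mm wide (x), tops 25 mm above the point; motor box at the +y post. Each inner face has a recess 26 x 26 mm, 9.5 deep, closed all round. Base plate 79 mm below. Carrier fits either way.
- wide_mid (a point): Centre of the wide rigid carrier, a bystander: two aluminium end plates 36 wide, 90 mm tall, but 100 mm apart over their outer faces (y), joined by a plain square bar, no spring, no pins, a thick tube under it. The point is 45 mm above the bench.

How it is judged:
By the outcome, as a careful person would: the job done as asked, in the order asked, and still so for the second after the job is handed in, with the robot touching nothing.
It also fails if it takes over 48 s, if anything falls off the work surface, if the arm or the gripper's body presses on something with over 40 N, if the wrist force passes 120 N, or if a joint passes its speed limit or range.

ROBOT

A 6-joint arm with a two-finger parallel gripper is mounted at the origin on the work surface. World frame = base frame: x ahead of the robot, y to its left, z up, the work surface at z = 0. Lengths are in m, angles in rad, forces in N, time in s.
With the tool pointing down it reaches from about 0.35 to 0.775 m from the base axis. Payload 7.3 kg.
Tool frame: the origin (TCP) lies at the very end of the fingers, on their centre line; the grasp point (between the pads) lies 19 mm behind it (pinch_z is the distance from the TCP to the grasp point, in m); z points along the fingers, y is the line along which they close (so a half turn about z gives the same grasp; the last joint's range is limited). The gripper opens to 92 mm and grips with 3 to 60 N. Pads are 19 mm wide; open, the fingers measure 130 mm over their backs; the gripper's body (75 mm by 190 mm) begins 47 mm behind the grasp point.
Start: joints at [-1.358, 0.342, 1.524, -0, 1.275, -0.146], TCP at [0.184, -0.492, 0.227] pointing down, gripper open.
Joint ranges: [-2.53, 2.53], [-0.77, 2.02], [0.04, 2.7], [-1, 4.14], [0.28, 2.66], [-3.11, 3.11]. Speed limits (rad/s): [2.57, 2.57, 3.14, 3.14, 3.14, 3.14].

INTERFACE

Orientations are given as [roll, pitch, yaw] about the fixed x, y, z axes, in that order (R = Rz(yaw) Ry(pitch) Rx(roll)).
In Python, from cell import * gives the robot as it stands.
- The arm moves only by the tool arm_command, never from a script. Its arguments are lists of equal length, an entry for each row: "fingers": the gripper command: -1 is fully open, 1 is shut, values between are in proportion; "travel": the shift along the tool's x, y, z in m, a list of three; "dr": the turn, a rotation vector about the tool's x, y, z in degrees, a list of three. In form: {"fingers": [fingers, ...], "travel": [[x, y, z], ...], "dr": [[wx, wy, wz], ...]}. A call has 1 to 8 rows; each row is the pose to reach, as a shift and turn from the pose commanded when the call began, along the tool's axes at that moment; what a row does not reach only later rows make up. A row lasts 1/12 s, in which the tool goes at most 41.7 mm and 7.16 degrees, less where a joint would pass 70% of its speed; a pose out of reach is approached as far as the arm can. A call with a gripper value outside its range is refused whole. The fingers move at their own pace and stop on an object; "squeeze" is the grip in N (left out, the last holds). Time passes only in rows, so rows that repeat a pose let the fingers close. It gives the time, the measured TCP pose, the force, the opening and the grip force at its end, in the units of the state.
- observe(): the state, without advancing time (a new reading comes with each control period).
- read_camera(name): name is "side" or "top"; returns a dict with "color" (384x512x3 uint8, blue, green, red), "z_map" (384x512 float32, m along the optical axis (not along the pixel's ray), 0 where there is no reading), "fx", "fy", "cx", "cy" (pixels), "R" (3x3) and "t" (3): a world point X has camera coordinates R X + t. Camera axes: x right, y down, z forward; pixel columns grow to the right and rows downward; lengths in m; the calibration is good to about 2 mm. A picture is of the moment at which its call begins.
- hand_in(): hands the job in; it is judged then, once.
The state is a dict: "time": time; "qpos": joint angles; "qvel": joint speeds; "joint_efforts": joint torques, N m; "tool_pos": TCP position; "tool_rot": TCP orientation; "contact_force": force on the tool from outside, world axes, zero at the start; "torque": the same for the moment, N m; "opening": finger opening in m; "grip_force": force on a finger pad.
Only numpy, scipy, OpenCV 4.12 (cv2) and the standard library are available. Lean on these libraries where they do the work, as an engineer would, in place of code of your own. Each camera call takes 0.05 s, during which the arm holds its last target. There are 200 camera calls.

## Working session

There is one attempt and no reset: what is moved stays moved. The work goes in short steps, Python scripts to look and compute and a tool call to move; the robot and the scene stay as the last step left them, time stands still between calls to the robot, and variables do not carry over. Pictures are saved under pics/ and viewed, at most 10 in all, crops included, and the job is handed in when it is done.

Besides the shell and the picture viewer there is one more tool, called after "Emit:" by a JSON object that holds its "name" and its "arguments". arm_command: Moves the arm, as the interface text tells. Its arguments: {"type":"object","properties":{"fingers":{"type":"array","items":{"type":"number"}},"travel":{"type":"array","items":{"type":"array","items":{"type":"number"}}},"dr":{"type":"array","items":{"type":"array","items":{"type":"number"}}},"squeeze":{"type":"number"}},"required":["fingers","travel","dr"]}

```bash
mkdir -p pics; ls; python3 - <<'E'
from cell import *
import cv2,numpy as np,pickle
d={}
for n in("top","side"):
    c=read_camera(n); d[n]=c; cv2.imwrite(f"pics/{n}0.png",c["color"])
    print(n,c["fx"],c["cx"],c["cy"],(-c["R"].T@c["t"]).round(3),c["R"].round(3).tolist())
pickle.dump(d,open("s0.pkl","wb"))
print(observe())
E
```

```text
pics
top 363.17612007633113 257.54205450201755 197.90762803437076 [ 0.477 -0.006  0.864] [[-0.012, -1.0, 0.028], [-0.998, 0.011, -0.062], [0.062, -0.028, -0.998]]
side 398.18052291065516 263.45333964200216 194.8273119798579 [0.494 0.507 0.718] [[-0.995, -0.095, 0.015], [-0.082, 0.763, -0.641], [0.049, -0.64, -0.767]]
{'time': 0.1, 'qpos': array([-1.35796989e+00,  3.42633054e-01,  1.52491883e+00,  2.17141948e-05,
        1.27541038e+00, -1.45978486e-01]), 'qvel': array([-0.00082986, -0.00087246, -0.00190028,  0.00102867, -0.00010849,
        0.00084589]), 'joint_efforts': array([ 2.56430882e-03, -4.32004738e+01, -2.44694620e+01,  7.19361333e-02,
        5.26263379e-02, -4.50610310e-05]), 'tool_pos': array([ 0.18431648, -0.4911922 ,  0.22612577]), 'tool_rot': array([-3.14024063e+00, -2.19768478e-04,  3.58798438e-01]), 'contact_force': array([ 1.08093694, -0.5640621 , -0.08507226]), 'torque': array([0.01568773, 0.00377728, 0.06681213]), 'grip_force': 0.0, 'opening': 0.09183611290483411}
```

View pics/top0.png

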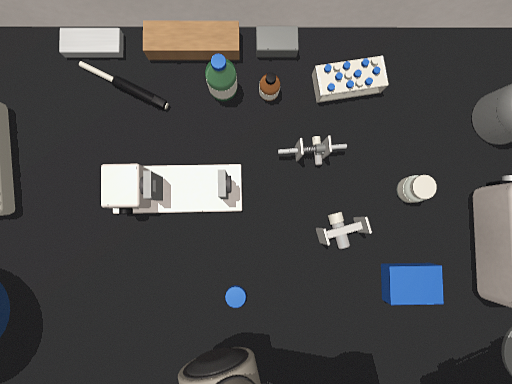

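View pics/side0.png

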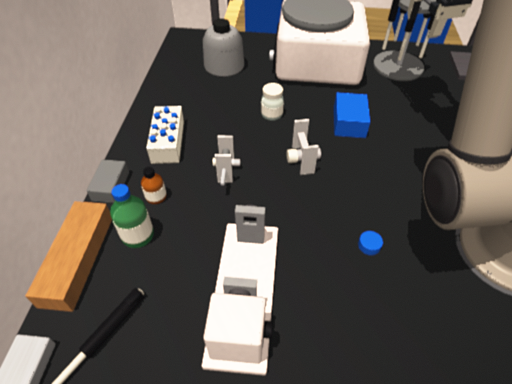

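The top view shows the sprung carrier at about (313,150), pin tips at (280,152) and (346,147). The rotator posts are near (155,185) and (223,184), with the motor box at (120,185). The wide carrier is at (343,230). The side view agrees: sprung carrier at (225,160), wide at (303,150), rotator at (245,290).

```bash
cat > h.py <<'E'
import numpy as np,cv2,pickle
def cloud(c):
    v,u=np.mgrid[:384,:512]; z=c["z_map"]
    P=np.stack([(u-c["cx"])/c["fx"]*z,(v-c["cy"])/c["fy"]*z,z],-1)
    W=(P-c["t"])@c["R"]; W[z==0]=np.nan; return W
def crop(c,box,k,f):
    x0,x1,y0,y1=box; cv2.imwrite(f,cv2.resize(c["color"][y0:y1,x0:x1],None,fx=k,fy=k,interpolation=cv2.INTER_CUBIC))
E
python3 - <<'E'
from h import *
np.set_printoptions(precision=4,suppress=True)
d=pickle.load(open("s0.pkl","rb"))
T=d["top"];W=cloud(T);S=cloud(d["side"])
print("table",np.nanmedian(W[250:280,290:310,2]),np.nanmedian(S[200:220,300:330,2]))
for v in range(130,172,2): print(v,(W[v,274:352:2,2]*1000).round(0).tolist())
a=crop(T,(90,380,120,260),2.7,"pics/c1.png")
s=crop(d["side"],(190,340,110,370),2.3,"pics/c2.png")
E
```

```text
table -4.299124599464458e-05 0.00012574516503876106
130 [2.0, -0.0, 1.0, 0.0, -0.0, -0.0, -1.0, -1.0, -1.0, 1.0, -1.0, -1.0, -0.0, 0.0, -1.0, -0.0, -3.0, -5.0, -0.0, -1.0, -2.0, 1.0, -1.0, 2.0, 2.0, 1.0, -1.0, 1.0, -2.0, -1.0, 0.0, 5.0, 0.0, 0.0, 0.0, -2.0, 1.0, -3.0, -1.0]
132 [2.0, 2.0, -1.0, -2.0, -0.0, -1.0, -3.0, 1.0, 1.0, -1.0, 0.0, -1.0, -2.0, 2.0, 0.0, -2.0, 3.0, -0.0, 2.0, -3.0, -3.0, 3.0, 1.0, 1.0, 1.0, 2.0, -1.0, -1.0, -5.0, 2.0, -2.0, 1.0, 0.0, -2.0, 0.0, 0.0, -2.0, 0.0, -2.0]
134 [0.0, 1.0, -1.0, -0.0, 2.0, 1.0, -1.0, 3.0, -1.0, 1.0, -1.0, -2.0, -1.0, 2.0, -3.0, -1.0, -1.0, -1.0, -1.0, -2.0, 1.0, 2.0, 2.0, -1.0, -1.0, -1.0, 2.0, -2.0, 1.0, 2.0, 0.0, -1.0, -0.0, 1.0, -0.0, 0.0, 3.0, -2.0, 2.0]
136 [1.0, -3.0, -1.0, -0.0, 4.0, 1.0, -2.0, -2.0, 2.0, 1.0, -0.0, 1.0, 2.0, 0.0, 1.0, -0.0, 1.0, -0.0, -3.0, -1.0, 26.0, 31.0, 28.0, 2.0, -1.0, -2.0, -1.0, 90.0, 89.0, -0.0, nan, -2.0, -1.0, 1.0, -5.0, 1.0, -0.0, 2.0, -2.0]
138 [2.0, -1.0, 1.0, 0.0, -0.0, 2.0, 1.0, -0.0, 0.0, -1.0, -0.0, 2.0, -1.0, 91.0, 1.0, 2.0, 1.0, -2.0, 1.0, 23.0, nan, 30.0, 29.0, 1.0, 0.0, 0.0, 73.0, 92.0, 91.
[... 2981 characters left out ...]
.0, -2.0, 0.0, -1.0, 3.0, 1.0]
166 [2.0, -2.0, -1.0, -1.0, -1.0, -1.0, -2.0, -0.0, 0.0, 0.0, 0.0, 2.0, -1.0, 2.0, -2.0, -2.0, -2.0, 3.0, -0.0, -1.0, 1.0, 0.0, 2.0, -3.0, 1.0, -2.0, -3.0, -2.0, 0.0, 4.0, 1.0, 1.0, -0.0, 1.0, 2.0, -1.0, -2.0, 3.0, 2.0]
168 [0.0, -0.0, 1.0, -1.0, -0.0, 0.0, -0.0, 0.0, -1.0, -1.0, 2.0, -0.0, 1.0, -1.0, 1.0, 0.0, -1.0, 1.0, -3.0, 1.0, -2.0, 1.0, -1.0, -3.0, -1.0, 0.0, -2.0, -2.0, -3.0, -2.0, -0.0, -2.0, 0.0, 0.0, -1.0, -1.0, -2.0, 2.0, -0.0]
170 [1.0, -0.0, -1.0, 3.0, -3.0, -1.0, -3.0, -1.0, 0.0, 1.0, 1.0, -1.0, -1.0, -3.0, -2.0, -1.0, -1.0, -0.0, -2.0, 1.0, -3.0, 1.0, -0.0, -0.0, -0.0, -3.0, -3.0, 0.0, 0.0, -0.0, -1.0, -1.0, -0.0, 1.0, -0.0, 2.0, 1.0, 3.0, -2.0]
```

View pics/c1.png

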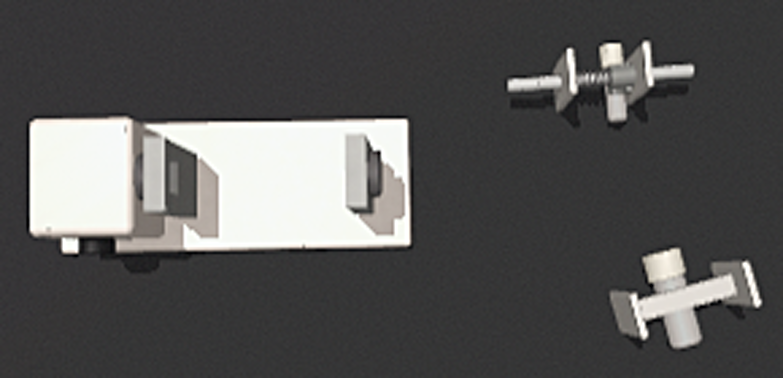

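View pics/c2.png

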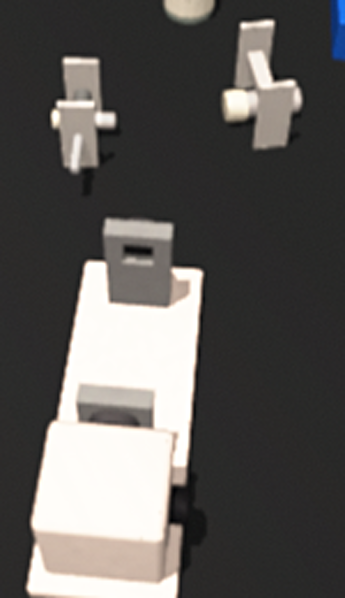

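The crops show the solid plate with the barrel on the right (-y) of the sprung carrier, and pins at both ends. Both posts have rectangular recesses, and the motor box is at +y.

```bash
python3 - <<'E'
from h import *
np.set_printoptions(precision=4,suppress=True)
d=pickle.load(open("s0.pkl","rb"))
W=cloud(d["top"]);S=cloud(d["side"])
def rect(P):
    r=cv2.minAreaRect((P[:,:2]*1000).astype(np.float32)); return np.array([*r[0],*r[1],r[2]]).round(1)
def sel(A,box,zl,zh):
    P=A.reshape(-1,3); x0,x1,y0,y1=box
    return P[(P[:,0]>x0)&(P[:,0]<x1)&(P[:,1]>y0)&(P[:,1]<y1)&(P[:,2]>zl)&(P[:,2]<zh)]
for n,A in(("top",W),("side",S)):
    print(n)
    P=sel(A,(.5,.68,-.24,-.02),.04,.1); print(" carrier box",P.min(0),P.max(0))
    cy=-0.125
    hi=sel(A,(.5,.68,-.24,-.02),.084,.1)
    for q in(hi[hi[:,1]>cy],hi[hi[:,1]<cy]): print(" plate top",len(q),q.mean(0),rect(q))
    pin=sel(A,(.5,.68,-.24,-.02),.047,.056)
    pin=np.vstack([pin[pin[:,1]>pin[:,1].max()-.03],pin[pin[:,1]<pin[:,1].min()+.03]])
    a=np.polyfit(pin[:,1],pin[:,0],1); print(" pin tips",pin[:,1].min(),pin[:,1].max(),"x at:",np.polyval(a,[pin[:,1].min(),pin[:,1].max()]),"yaw deg",-np.degrees(np.arctan(a[0])))
    b=(.40,.62,.03,.42)
    pt=sel(A,b,.114,.126); print(" post tops",rect(pt),len(pt))
    my=np.median(pt[:,1])
    for lo,h in((-1,.13),(.13,.5)):
        q=pt[(pt[:,1]>lo)&(pt[:,1]<h)]
        if len(q)>9: print("  post",len(q),q.mean(0),rect(q),q.min(0),q.max(0))
    base=sel(A,b,.010,.022); print(" base",rect(base),base.min(0),base.max(0))
    box=sel(A,b,.127,.4); 
    if len(box): print(" box",rect(box),np.percentile(box[:,2],[5,50,95,100]))
E
```

```text
top
 carrier box [ 0.6198 -0.2341  0.0401] [ 0.6609 -0.0774  0.0922]
 plate top 30 [ 0.6402 -0.123   0.0888] [ 638.  -122.9   33.2    4.     2. ]
 plate top 73 [ 0.6402 -0.1698  0.0891] [ 641.  -157.1   36.    65.7    3.9]
 pin tips -0.23373345809174614 -0.07735155417303688 x at: [0.6464 0.6341] yaw deg 4.521871696778456
 post tops [554.8 161.7  84.6 257.8   0.8] 939
  post 224 [0.5561 0.0457 0.1194] [555.9  43.   20.4  55.8  89.8] [0.5281 0.0328 0.114 ] [0.5838 0.0533 0.123 ]
  post 715 [0.5547 0.2354 0.1163] [553.7 240.2  84.6 100.8   0.8] [0.5116 0.1896 0.114 ] [0.5961 0.291  0.123 ]
 base [555.3 167.8 110.2 274.8   0.3] [0.4998 0.0307 0.0104] [0.6109 0.305  0.0217]
side
 carrier box [ 0.6187 -0.1911  0.0401] [ 0.66   -0.0754  0.0919]
 plate top 43 [ 0.6391 -0.1223  0.0879] [ 636.7 -122.5    4.3   34.3   89.1]
 plate top 64 [ 0.6389 -0.173   0.0885] [ 640.1 -157.6   35.8   66.9    3.8]
 pin tips -0.19057075058658549 -0.07544638946726083 x at: [0.6406 0.6339] yaw deg 3.3348259058683825
 post tops [552.8 162.9 264.   83.9  89.5] 1866
  post 254 [0.5551 0.0474 0.1194] [555.   43.2  24.6  55.9  89.4] [0.5271 0.031  0.114 ] [0.583  0.0557 0.1224]
  post 1612 [0.5538 0.2453 0.1159] [553.6 242.  105.9  83.9  89.6] [0.5117 0.189  0.114 ] [0.5956 0.2949 0.1233]
 base [554.2 168.8 110.1 277.4   0.4] [0.4984 0.0301 0.0103] [0.6097 0.3078 0.0218]
```

```bash
cat >> h.py <<'E'
from scipy.spatial.transform import Rotation as Ro
def go(x,y,z,yawdeg):
    from cell import observe
    o=observe(); R=Ro.from_euler("xyz",o["tool_rot"]); G=Ro.from_euler("xyz",[np.pi,0,np.radians(yawdeg)])
    print("t",round(o["time"],2),"travel mm",(R.inv().apply(np.array([x,y,z])-o["tool_pos"])*1000).round(1),"dr",np.degrees((R.inv()*G).as_rotvec()).round(2))
E
python3 - <<'E'
from h import *
d=pickle.load(open("s0.pkl","rb"))
W=cloud(d["top"]).reshape(-1,3);S=cloud(d["side"]).reshape(-1,3)
for n,A,y0,y1 in(("+y face",W,.175,.2025),("-y face",S,.042,.07)):
    P=A[(A[:,1]>y0)&(A[:,1]<y1)&(abs(A[:,0]-.555)<.035)&(A[:,2]>.03)&(A[:,2]<.075)]
    a=np.polyfit(P[:,0]-.555,P[:,1],1); print(n,len(P),np.median(P[:,1]),"yaw",np.degrees(np.arctan(a[0])),"x",P[:,0].min(),P[:,0].max())
go(.640,-.156,.150,4.2)
E
```

```text
+y face 126 0.1903652673794512 yaw -1.136362176542736 x 0.5269851478665348 0.582577093183346
-y face 355 0.053780292493722646 yaw 1.1009757422870226 x 0.5271577527361465 0.5828210865375668
t 0.1 travel mm [ 544.4 -153.7   76.5] dr [-0.08 -0.   16.36]
```

Emit:
{"name": "arm_command", "arguments": {"fingers": [-1,-1,-1,-1,-1,-1,-1,-1], "travel": [[0.036,-0.01,0],[0.072,-0.02,0],[0.108,-0.03,0],[0.144,-0.04,0],[0.18,-0.05,0],[0.216,-0.06,0],[0.252,-0.07,0],[0.288,-0.08,0]], "dr": [[0,0,2],[0,0,4],[0,0,6],[0,0,8],[0,0,10],[0,0,12],[0,0,14],[0,0,16.3]], "squeeze": 30}}

```text
time: 0.77
tool_pos: [0.4271, -0.314, 0.2265]
tool_rot: [-3.141, 0.0, 0.073]
contact_force: [-0.8, -1.2, -0.3]
opening: 0.0918
grip_force: 0.0
```

```bash
python3 -c "
from h import *
go(.640,-.156,.150,4.2)"
```

```text
t 0.77 travel mm [ 223.8 -142.2   76.4] dr [-0.02  0.02 -0.04]
```

Emit:
{"name": "arm_command", "arguments": {"fingers": [-1,-1,-1,-1,-1,-1,-1,-1], "travel": [[0.032,-0.02,0.01],[0.064,-0.04,0.02],[0.096,-0.06,0.03],[0.128,-0.08,0.04],[0.16,-0.102,0.052],[0.192,-0.122,0.064],[0.223,-0.142,0.076],[0.223,-0.142,0.076]], "dr": [[0,0,0],[0,0,0],[0,0,0],[0,0,0],[0,0,0],[0,0,0],[0,0,0],[0,0,0]]}}

```text
time: 1.43
tool_pos: [0.6404, -0.1519, 0.1464]
tool_rot: [-3.138, 0.003, 0.079]
contact_force: [-2.0, 0.6, -0.8]
opening: 0.0918
grip_force: 0.0
```

```bash
python3 -c "
from h import *
go(.640,-.156,.056,4.2)"
```

```text
t 1.43 travel mm [-0.4  4.4 90.4] dr [-0.21  0.18  0.34]
```

Emit:
{"name": "arm_command", "arguments": {"fingers": [-1,-1,-1,-1,-1,-1], "travel": [[0,0.002,0.01],[0,0.003,0.02],[0,0.003,0.03],[0,0.003,0.04],[0,0.003,0.04],[0,0.003,0.04]], "dr": [[0,0,0],[0,0,0],[0,0,0],[0,0,0],[0,0,0],[0,0,0]]}}

```text
time: 1.93
tool_pos: [0.6372, -0.161, 0.1101]
tool_rot: [-3.141, 0.001, 0.073]
contact_force: [1.0, 0.3, -0.2]
opening: 0.0919
grip_force: 0.0
```

```bash
python3 -c "
from h import *
go(.640,-.156,.056,4.2)
from cell import *
c=read_camera('side');crop(c,(170,340,60,260),2.8,'pics/s1.png')"
```

```text
t 1.93 travel mm [ 3.3 -4.8 54.1] dr [-0.03  0.08 -0.02]
```

View pics/s1.png

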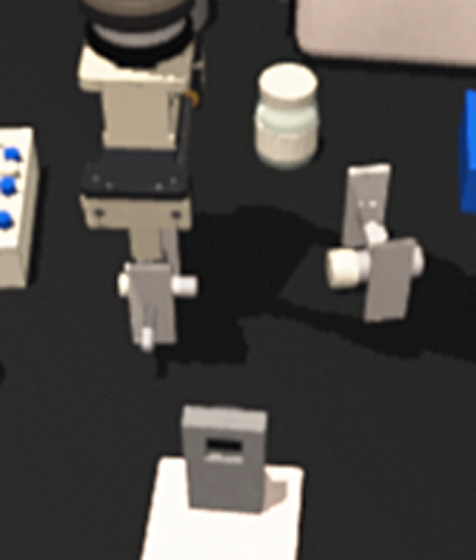

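The side crop shows the gripper straddling the carrier (plate at (152,300)), with the finger tips still above the plate tops.

Emit:
{"name": "arm_command", "arguments": {"fingers": [-1,-1,-1,-1,-1,-1,-1,-1], "travel": [[0.003,-0.005,0.003],[0.003,-0.005,0.01],[0.003,-0.005,0.02],[0.003,-0.005,0.03],[0.003,-0.005,0.04],[0.003,-0.005,0.053],[0.003,-0.005,0.053],[0.003,-0.005,0.053]], "dr": [[0,0,0],[0,0,0],[0,0,0],[0,0,0],[0,0,0],[0,0,0],[0,0,0],[0,0,0]]}}

```text
time: 2.65
tool_pos: [0.6398, -0.1549, 0.0562]
tool_rot: [-3.141, 0.003, 0.074]
contact_force: [0.0, -0.1, -0.9]
opening: 0.0918
grip_force: 0.0
```

```bash
python3 -c "
from h import *
go(.640,-.156,.056,4.2)"
```

```text
t 2.65 travel mm [0.1 1.1 0.2] dr [-0.06  0.15  0.06]
```

Emit:
{"name": "arm_command", "arguments": {"fingers": [-0.4,-0.2,0,0.2,0.4,1,1,1], "travel": [[0,0,0],[0,0,0],[0,0,0],[0,0,0],[0,0,0],[0,0,0],[0,0,0],[0,0,0]], "dr": [[0,0,0],[0,0,0],[0,0,0],[0,0,0],[0,0,0],[0,0,0],[0,0,0],[0,0,0]], "squeeze": 35}}

```text
time: 3.32
tool_pos: [0.641, -0.1554, 0.0583]
tool_rot: [3.141, -0.001, 0.074]
contact_force: [0.4, 0.5, 3.9]
opening: 0.043
grip_force: 10.5
```

Emit:
{"name": "arm_command", "arguments": {"fingers": [1,1,1,1,1,1], "travel": [[0,0,0],[0,0,0],[0,0,-0.005],[0,0,-0.01],[0,0,-0.02],[0,0,-0.02]], "dr": [[0,0,0],[0,0,0],[0,0,0],[0,0,0],[0,0,0],[0,0,0]]}}

```text
time: 3.82
tool_pos: [0.6415, -0.1554, 0.0796]
tool_rot: [3.141, -0.002, 0.074]
contact_force: [1.7, -0.3, -0.9]
opening: 0.0328
grip_force: 35.0
```

```bash
python3 -c "
from h import *
from cell import *
c=read_camera('side');crop(c,(170,340,60,260),2.8,'pics/s2.png')
go(.555,.122,.2,0)"
```

```text
t 3.87 travel mm [ -65.2 -282.9 -121.4] dr [ 0.05 -0.12  4.26]
```

View pics/s2.png

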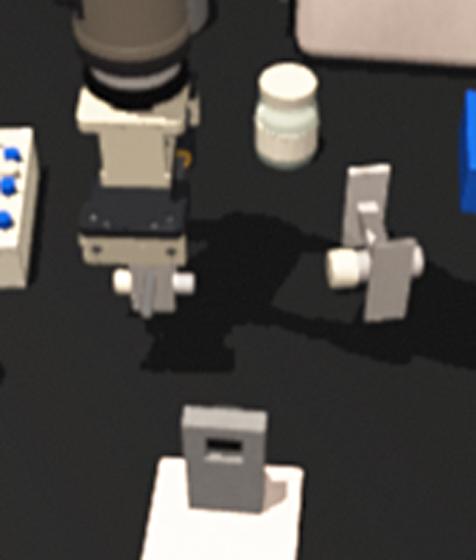

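The crop shows the carrier squeezed and lifted between the fingers, upright, with the wide carrier untouched. The opening of 32.8 mm means it is at its stop. Next I lift and carry it.

Emit:
{"name": "arm_command", "arguments": {"fingers": [1,1,1,1,1,1,1,1], "travel": [[0,0,-0.02],[0,0,-0.045],[0,0,-0.07],[0,0,-0.1],[0,0,-0.125],[-0.005,-0.02,-0.125],[-0.01,-0.05,-0.125],[-0.02,-0.08,-0.125]], "dr": [[0,0,0],[0,0,0],[0,0,0],[0,0,0],[0,0,0],[0,0,1],[0,0,2],[0,0,3]]}}

```text
time: 4.53
tool_pos: [0.6148, -0.0767, 0.2027]
tool_rot: [3.141, -0.001, 0.019]
contact_force: [-0.9, -0.1, -2.9]
opening: 0.0329
grip_force: 35.0
```

```bash
python3 -c "
from h import *
go(.555,.122,.205,0)"
```

```text
t 4.53 travel mm [ -55.9 -199.8   -2.4] dr [ 0.01 -0.05  1.1 ]
```

Emit:
{"name": "arm_command", "arguments": {"fingers": [1,1,1,1,1,1,1,1], "travel": [[-0.01,-0.035,-0.002],[-0.02,-0.07,-0.002],[-0.03,-0.105,-0.002],[-0.04,-0.14,-0.002],[-0.048,-0.17,-0.002],[-0.053,-0.19,-0.002],[-0.056,-0.199,-0.002],[-0.056,-0.199,-0.002]], "dr": [[0,0,0.5],[0,0,1],[0,0,1],[0,0,1],[0,0,1],[0,0,1],[0,0,1],[0,0,1]]}}

```text
time: 5.2
tool_pos: [0.5536, 0.1227, 0.2047]
tool_rot: [-3.141, 0.0, 0.007]
contact_force: [-0.7, -0.4, -0.9]
opening: 0.0325
grip_force: 35.0
```

Emit:
{"name": "arm_command", "arguments": {"fingers": [1,1,1], "travel": [[0,0,0],[0,0,0],[0,0,0]], "dr": [[0,0,0],[0,0,0],[0,0,0]]}}

```text
time: 5.45
tool_pos: [0.5549, 0.1194, 0.2046]
tool_rot: [3.141, -0.0, 0.003]
contact_force: [0.0, -0.3, -1.3]
opening: 0.0324
grip_force: 35.0
```

```bash
python3 - <<'E'
from h import *
from cell import *
go(.555,.122,.15,0)
print(observe()["tool_pos"])
d={n:read_camera(n) for n in("top","side")}; pickle.dump(d,open("s1.pkl","wb"))
v=[cv2.resize(d["side"]["color"][100:380,150:350],None,fx=2,fy=2),cv2.resize(d["top"]["color"][110:250,90:290],None,fx=2,fy=2)]
o=np.zeros((560,800,3),np.uint8); o[:,:400]=v[0]; o[:280,400:]=v[1]; cv2.imwrite("pics/p3.png",o)
for n in d:
    P=cloud(d[n]).reshape(-1,3); P=P[(abs(P[:,0]-.555)<.05)&(P[:,1]>.04)&(P[:,1]<.2)&(P[:,2]>.145)&(P[:,2]<.26)]
    for s in(-1,1):
        r=s*(P[:,1]-.122); q=P[(r>.042)&(r<.068)]
        if len(q): print(n,s,len(q),"x",np.percentile(q[:,0],[2,50,98]).round(4),"y",q[:,1].min().round(4),q[:,1].max().round(4),"z",np.percentile(q[:,2],[2,50,98]).round(4))
E
```

```text
t 5.45 travel mm [ 0.1 -2.6 54.6] dr [ 0.02 -0.    0.15]
[0.55487186 0.11940381 0.20455632]
top -1 31 x [0.5507 0.5542 0.5583] y 0.069 0.0798 z [0.1917 0.1953 0.1977]
side 1 70 x [0.5486 0.5525 0.5577] y 0.1648 0.1811 z [0.1894 0.1942 0.1969]
```

View pics/p3.png

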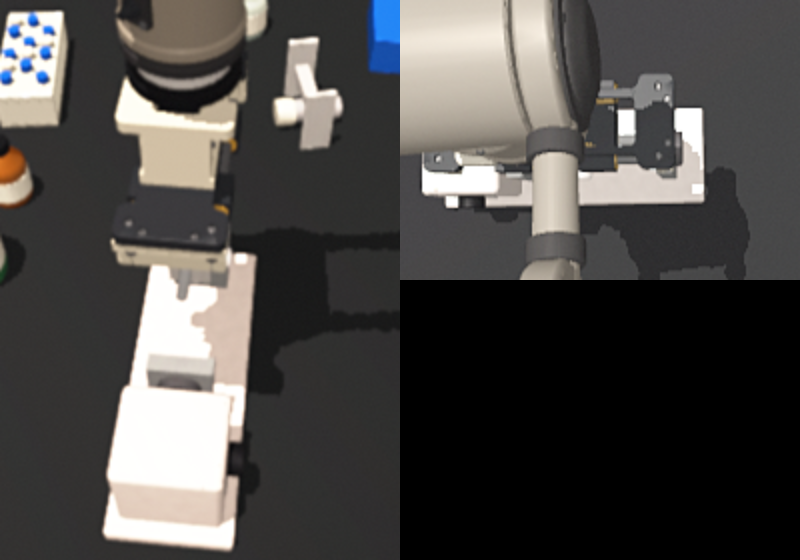

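The picture shows the carrier above the rotator, with the +y pin at (183,285) in the left panel. Measured pin height is consistent with pin axis = TCP − 13 mm. I will lower in stages.

Emit:
{"name": "arm_command", "arguments": {"fingers": [1,1,1,1,1,1,1,1], "travel": [[0.001,-0.0025,0.01],[0.001,-0.0025,0.02],[0.001,-0.0025,0.03],[0.001,-0.0025,0.04],[0.001,-0.0025,0.05],[0.001,-0.0025,0.05],[0.001,-0.0025,0.05],[0.001,-0.0025,0.05]], "dr": [[0,0,0],[0,0,0],[0,0,0],[0,0,0],[0,0,0],[0,0,0],[0,0,0],[0,0,0]]}}

```text
time: 6.22
tool_pos: [0.5556, 0.1234, 0.1549]
tool_rot: [3.142, -0.0, 0.005]
contact_force: [0.1, 0.1, -0.8]
opening: 0.0325
grip_force: 35.0
```

```bash
python3 - <<'E'
from h import *
from cell import *
go(.556,.122,.102,0)
for n,s in(("top",-1),("side",1)):
    P=cloud(read_camera(n)).reshape(-1,3); P=P[(abs(P[:,0]-.555)<.035)&(P[:,2]>.124)&(P[:,2]<.16)]
    r=s*(P[:,1]-.122); q=P[(r>.042)&(r<.085)]
    print(n,len(q),"x",np.median(q[:,0]).round(4),"y",q[:,1].min().round(4),q[:,1].max().round(4),"z",np.percentile(q[:,2],[50,95]).round(4))
E
```

```text
t 6.22 travel mm [ 0.3  1.4 52.9] dr [ 0.   -0.03  0.26]
top 20 x 0.5561 y 0.0727 0.079 z [0.1453 0.1474]
side 75 x 0.5537 y 0.164 0.1849 z [0.1454 0.1471]
```

Emit:
{"name": "arm_command", "arguments": {"fingers": [1,1,1,1,1,1,1,1], "travel": [[0,0.001,0],[0,0.001,0.005],[0,0.001,0.012],[0,0.001,0.02],[0,0.001,0.028],[0,0.001,0.036],[0,0.001,0.042],[0,0.001,0.042]], "dr": [[0,0,0],[0,0,0],[0,0,0],[0,0,0],[0,0,0],[0,0,0],[0,0,0],[0,0,0]]}}

```text
time: 6.98
tool_pos: [0.5544, 0.1222, 0.1108]
tool_rot: [3.141, 0.003, 0.004]
contact_force: [-0.8, 0.2, -2.0]
opening: 0.0324
grip_force: 35.0
```

Emit:
{"name": "arm_command", "arguments": {"fingers": [1,1,1,1,1,1], "travel": [[0,0,0.002],[0,0,0.005],[0,0,0.009],[0,0,0.009],[0,0,0.009],[0,0,0.009]], "dr": [[0,0,0],[0,0,0],[0,0,0],[0,0,0],[0,0,0],[0,0,0]]}}

```text
time: 7.48
tool_pos: [0.5555, 0.1224, 0.1039]
tool_rot: [3.142, -0.0, 0.005]
contact_force: [0.1, 0.5, -2.2]
opening: 0.0325
grip_force: 35.0
```

```bash
python3 - <<'E'
from h import *
go(.556,.122,.102,0)
E
```

```text
t 7.48 travel mm [0.5 0.4 1.9] dr [ 0.   -0.02  0.26]
```

Emit:
{"name": "arm_command", "arguments": {"fingers": [0.2,0.13,0.07,0,-0.07,-0.14,-0.2,-0.2], "travel": [[0,0,0],[0,0,0],[0,0,0],[0,0,0],[0,0,0],[0,0,0],[0,0,0],[0,0,0]], "dr": [[0,0,0],[0,0,0],[0,0,0],[0,0,0],[0,0,0],[0,0,0],[0,0,0],[0,0,0]]}}

```text
time: 8.15
tool_pos: [0.5554, 0.1224, 0.1037]
tool_rot: [3.141, -0.0, 0.005]
contact_force: [-0.0, -1.1, -3.1]
opening: 0.0549
grip_force: 5.9
```

Emit:
{"name": "arm_command", "arguments": {"fingers": [-0.23,-0.27,-0.3,-0.3], "travel": [[0,0,0.001],[0,0,0.002],[0,0,0.002],[0,0,0.002]], "dr": [[0,0,0],[0,0,0],[0,0,0],[0,0,0]]}}

```text
time: 8.48
tool_pos: [0.5553, 0.1223, 0.1016]
tool_rot: [3.141, 0.0, 0.005]
contact_force: [-0.1, 0.1, -2.5]
opening: 0.0594
grip_force: 4.8
```

```bash
python3 - <<'E'
from h import *
from cell import *
go(.556,.122,.102,0)
c=[read_camera(n)["color"] for n in("side","top")]
o=np.zeros((560,800,3),np.uint8); o[:,:400]=cv2.resize(c[0][160:300,200:300],None,fx=4,fy=4,interpolation=2); o[:400,400:]=cv2.resize(c[1][140:240,150:250],None,fx=4,fy=4,interpolation=2); cv2.imwrite("pics/p4.png",o)
E
```

```text
t 8.48 travel mm [ 0.7  0.3 -0.4] dr [0.01 0.02 0.26]
```

View pics/p4.png

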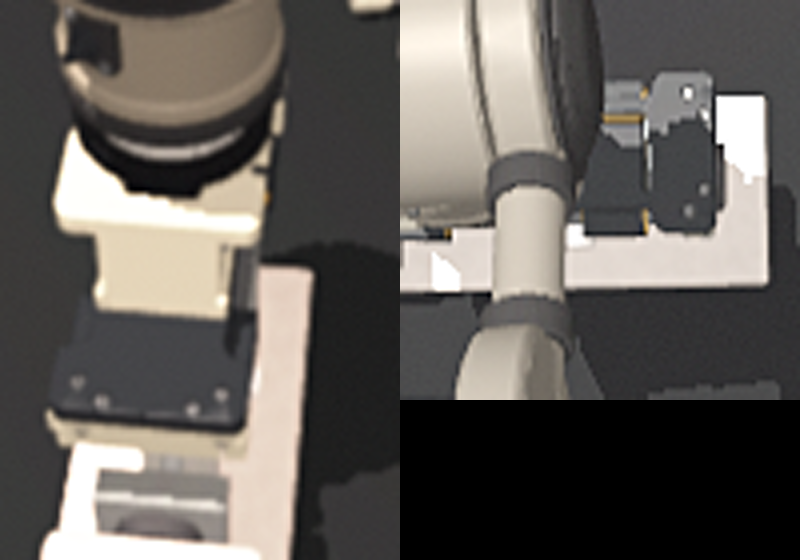

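The gripper hides the pins, but the numbers settle it. At 59 mm opening the pads still carry the spring force (4.8 N), so the tips are 149 mm apart, more than the 136 mm between the posts. Both pins must therefore be inside the recesses. I will open further.

Emit:
{"name": "arm_command", "arguments": {"fingers": [-0.33,-0.36,-0.39,-0.42,-0.5,-0.6,-0.7,-0.7], "travel": [[0,0,0.001],[0,0,0.0015],[0,0,0.0015],[0,0,0.0015],[0,0,0.0015],[0,0,0.0015],[0,0,0.0015],[0,0,0.0015]], "dr": [[0,0,0],[0,0,0],[0,0,0],[0,0,0],[0,0,0],[0,0,0],[0,0,0],[0,0,0]]}}

```text
time: 9.25
tool_pos: [0.5555, 0.1222, 0.1003]
tool_rot: [3.141, -0.0, 0.004]
contact_force: [-0.6, -0.8, 0.2]
opening: 0.0771
grip_force: 0.0
```

Emit:
{"name": "arm_command", "arguments": {"fingers": [-0.7,-0.7,-0.7,-0.7,-0.7,-0.7,-0.7,-0.7], "travel": [[0,0,-0.005],[0,0,-0.015],[0,0,-0.025],[0,0,-0.04],[0,0,-0.06],[0,0,-0.08],[0,0,-0.11],[0,0,-0.14]], "dr": [[0,0,0],[0,0,0],[0,0,0],[0,0,0],[0,0,0],[0,0,0],[0,0,0],[0,0,0]]}}

```text
time: 9.92
tool_pos: [0.555, 0.1223, 0.2423]
tool_rot: [3.142, -0.0, 0.004]
contact_force: [0.5, 0.1, 0.8]
opening: 0.0785
grip_force: 0.0
```

Emit:
{"name": "arm_command", "arguments": {"fingers": [-0.7,-0.7,-0.7,-0.7,-0.7,-0.7,-0.7,-0.7], "travel": [[0,0.03,0],[0,0.06,0],[0,0.09,0],[0,0.12,0],[0,0.15,0],[0,0.18,0],[0,0.21,0],[0,0.21,0]], "dr": [[0,0,0],[0,0,0],[0,0,0],[0,0,0],[0,0,0],[0,0,0],[0,0,0],[0,0,0]]}}

```text
time: 10.58
tool_pos: [0.5564, -0.0926, 0.2414]
tool_rot: [3.139, -0.002, 0.0]
contact_force: [0.1, -0.8, -0.3]
opening: 0.0779
grip_force: 0.0
```

```bash
python3 - <<'E'
from h import *
from cell import *
d={n:read_camera(n) for n in("top","side")}; c=[d[n]["color"] for n in("side","top")]
o=np.zeros((560,800,3),np.uint8); o[:,:400]=cv2.resize(c[0][160:300,200:300],None,fx=4,fy=4,interpolation=2); o[:400,400:]=cv2.resize(c[1][140:240,140:240],None,fx=4,fy=4,interpolation=2); cv2.imwrite("pics/p5.png",o)
for n in d:
    P=cloud(d[n]).reshape(-1,3)
    for a,b in((.08,.122),(.122,.165)):
        q=P[(abs(P[:,0]-.555)<.035)&(P[:,1]>a)&(P[:,1]<b)&(P[:,2]>.11)&(P[:,2]<.15)]
        if len(q): t=q[q[:,2]>q[:,2].max()-.006]; print(n,len(q),"plate top mean",t.mean(0).round(4),"x",t[:,0].min().round(4),t[:,0].max().round(4),"y",t[:,1].min().round(4),t[:,1].max().round(4))
print(observe()["tool_pos"])
E
```

```text
top 71 plate top mean [0.5548 0.0924 0.1313] x 0.5376 0.5724 y 0.0901 0.0948
top 99 plate top mean [0.555  0.1517 0.1311] x 0.5382 0.5728 y 0.1483 0.1552
side 178 plate top mean [0.5547 0.0935 0.1314] x 0.5378 0.5725 y 0.0887 0.0966
side 191 plate top mean [0.5536 0.1524 0.1313] x 0.5366 0.5716 y 0.1484 0.1551
[ 0.55634369 -0.08856265  0.24119887]
```

View pics/p5.png

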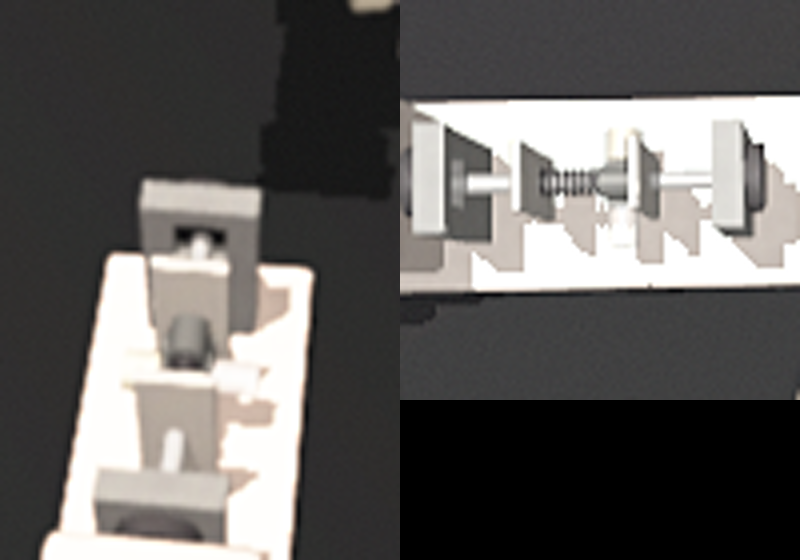

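The picture shows both pins in the post recesses: the far one at (200,240) in the left panel, and both posts at (455,183) and (715,180) in the right panel. Both plate tops are at about 131 mm, level and upright, with the tube underneath and the gripper clear.

```bash
python3 -c "
from cell import *
print(hand_in())"
```

```text
the job is handed in; nothing more can be done
None
```

The sprung carrier hangs level and upright with its pins in both post recesses and its tube underneath, the gripper is clear of it, the wide carrier was not touched, and the job was handed in at about 11 s.

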